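# Pair-balance two tube carriers on the centrifuge balance beam

### The arm

A 7-joint arm with a two-finger parallel gripper is mounted at the origin on the work surface. World frame = base frame: x ahead of the robot, y to its left, z up, the work surface at z = 0. Lengths are in m, angles in rad, forces in N, time in s.
With the tool pointing down it reaches from about 0.4 to 0.875 m from the base axis. Payload 19.3 kg.
Tool frame: the origin (TCP) lies where the fingers leave the gripper's body, on its centre line; the fingertips stand bot.tip_reach ahead of it and the grasp point (between the pads) lies 54 mm ahead of it (bot.tip_reach is the distance from the TCP to the fingertips, in m); z points along the fingers, y is the line along which they close (so a half turn about z gives the same grasp; the last joint's range is limited). The gripper opens to 85 mm and grips with 20 to 120 N. Pads are 22 mm wide; open, the fingers measure 114 mm over their backs; the gripper's body (76 mm by 85 mm) begins 54 mm behind the grasp point. The pads swing forward as they close: fully open they stand 13 mm farther back than shut.
Start: joints at [-1.27, 0.521, -0.036, 1.599, 0.021, 1.021, -0.113], TCP at [0.226, 0.583, 0.304] pointing down, gripper open.
Joint ranges: [-2.91, 2.91], [-0.3, 2.13], [-1.5, 1.42], [0.17, 2.43], [-1.26, 4.41], [0.16, 1.93], [-2.52, 2.52]. Speed limits (rad/s): [1.89, 1.89, 2.39, 2.39, 3.01, 3.01, 3.01].

### API

Orientations are given as [roll, pitch, yaw] about the fixed x, y, z axes, in that order (R = Rz(yaw) Ry(pitch) Rx(roll)).
In Python, from workcell import bot gives the robot as it stands. The module is installed in compiled form; this text tells all that it offers.
- The arm moves only by the shell command python3 -m jog 'ROWS' [FORCE]. ROWS is JSON, a list that holds one entry, the list of rows, each a list of 7 numbers: the shift along the tool's x, y, z in mm, then the turn, a rotation vector about the tool's x, y, z in rad, then the opening, from 0 (shut) to 1 (fully open). In form: [[[tx, ty, tz, wx, wy, wz, fingers], ...]]. A call has 1 to 5 rows; each row shifts and turns the commanded pose from where the row before left it, along the tool's axes as they then stand; what a row does not reach is not made up. A row lasts 1/10 s, in which the tool goes at most 50 mm and 8.59 degrees, less where a joint would pass 70% of its speed; a pose out of reach is approached as far as the arm can. A call is refused whole if a number of a shift passes 50 or a number of a turn 0.15, either way. A call with a gripper value outside its range is refused whole. The fingers move at their own pace and stop on an object; FORCE is the grip in N (left out, the last holds). Time passes only in rows, so rows that do not move let the fingers close. It gives the time, the measured TCP pose, the force, the opening and the grip force at its end, in the units of the state.
- bot.observe(): the state, without advancing time (a new reading comes with each control period).
- bot.grab_frame(name): name is "scene" or "top"; returns a dict with "img" (400x640x3 uint8, red, green, blue), "intrinsics" (3x3 intrinsics, pixels), "R" (3x3) and "t" (3): a world point X has camera coordinates R X + t. Camera axes: x right, y down, z forward; pixel columns grow to the right and rows downward; lengths in m; the calibration is good to about 2 mm. A picture is of the moment at which its call begins. There is no depth.
- bot.job_done(): hands the job in; it is judged then, once.
Trained networks look in a picture, given as the dict that the camera call returned (one of the last four; its "shot" number tells which), for a name from the list of things; names that differ only in an ending like _2 or _b are one class to them, and where a whole thing is asked for, a point or a joint stands for the part that bears it (a point fixed in the world has none). Each returns a list of dicts, best first, with "conf" (0 to 1); they miss things now and then, are a little off and sometimes report something else, mostly with a low value. They report only what shows in the picture. A call takes as long as a camera call.
- bot.trace(query, picture): "region" (400x640 bool, what is visible of it).
- bot.spot_point(query, picture): "xyz" ([x, y, z] in m, in world coordinates, good to about 4 mm: a listed point, or the origin of a listed thing).
The state is a dict: "clock": time; "qpos": joint angles; "qd": joint speeds; "joint_efforts": joint torques, N m; "position": TCP position; "tool_rot": TCP orientation; "force": force on the tool from outside, world axes, zero at the start; "moment": the same for the moment, N m; "grip_width": finger opening in m; "finger_force": force on a finger pad.
Only numpy, scipy, OpenCV 4.12 (cv2) and the standard library are available. Lean on these libraries where they do the work, as an engineer would, in place of code of your own. Each camera call takes 0.05 s, during which the arm holds its last target. There are 200 camera calls.

### The job

Hang the two loaded tube carriers on the pivoting balance beam, one on each side: set each hook on the beam's saddle and slide it gently outwards until it meets the raised end lip and drops into the notch. When both hang free the beam must come to rest level; keep the carriers upright, never force them against the stand, and leave everything else on the desk where it is.

Things in the scene. Friction and masses are not known exactly. Their poses are not given: they have to be found in the camera images.
- stand: Fixed balance stand; origin on the table under the beam's middle, yaw varies. Grey base plate 120 x 130 x 12 mm; steel post 22 mm thick, 45 mm behind the beam (stand +x), top at 215 mm. The beam lies along the stand's y axis, 205 mm up; come to it from the stand's -x side (robot's side). The stand carries beam and saddles; more than 20 N from a carrier counts as forcing.
- beam_mid (a point): Middle of the beam, on its axle 205 mm above the table; turns with the beam: x along the axle away from the robot, y along the beam to the left, z square to its top. On each arm an aluminium saddle 16 mm wide: a flat tread (top at this point's z = 0, underside z = -16 mm), further out a notch 12 mm wide and 7 mm deep, then an end lip 8 mm long rising 10 mm above the tread.
- tread_left (a point): Point on top of the left (+y) saddle's flat tread, 85 mm from beam_mid: a sure place to set a hook down. The saddle is clamped at an unmeasured place: its notch centre is 103 to 127 mm from the middle, different on each side, so it must be felt for by sliding outwards. The tread always covers 67 to 96 mm and runs on to the notch.
- tread_right (a point): The same point on the right (-y) saddle; the same words hold for it.
- beam (a joint): Tilt of the beam in rad, 0 = level, positive = left (+y) arm up; stops at +-0.16. A light spring (0.9 N m/rad) with some damping centres it: the empty beam gives way when touched (about 1 to 2 N at a tread tips it to the stop), one carrier alone tips it to the stop, two on opposite sides bring it back to near level.
- carrier_a: Tube carrier, 200 g, origin under its grey 44 x 44 x 62 mm box; tube caps reach 92 mm. An 8 mm steel stem at x = -18 mm rises to a hook open to +x: 6 mm rod along x at 160 mm height, x = -18 to 14 mm, ending in a nose at x = 14 mm down to 139 mm. On a thin neck above the rod a black grip tab, 20 mm (x) by 16 mm (y), 184 to 230 mm high, centred at x = -2 mm.
- carrier_b: Second tube carrier, equal to carrier_a in every size and within a few per cent in weight; either may hang on either side.
- carrier_a_hook (a point): Point of carrier_a's hook that rests on the beam: on the axis of the 6 mm hook rod, at carrier x = -2 mm, y = 0, 160 mm above the carrier's underside. On the tread it stands 3 mm above beam_mid's z = 0, in the notch 4 mm below.
- carrier_b_hook (a point): The same point of carrier_b.
- tube_rack: Bystander: clear rack 70 x 240 mm with capped tubes, 78 mm tall, beyond the stand; origin under its centre.
- mouse: Bystander: black computer mouse 100 x 60 x 32 mm on a black pad; origin under its centre.
- label_roll: Bystander: paper label roll, 72 mm across, 30 mm tall, lying flat in front of the robot between the carriers; origin under its centre.
- marker: Bystander: black marker pen 110 mm long, 16 mm thick, lying between the carriers; origin under its middle.
- scanner: Bystander: white hand scanner in a cradle, 155 mm tall, on the right; origin under the cradle.
- steel_tray: Bystander: steel instrument tray 150 x 80 x 28 mm on the left; origin under its centre.
- glove_box: Bystander: pale glove box 110 x 200 x 75 mm on the right beyond the scanner; origin under its centre.

How it is judged:
On the way, in this order (a step that is already met when the one before it is completed fails the run):
1. the first carrier hangs in the notch of one side (((z of carrier_a_hook in the frame of beam_mid between -0.008 and -0.0005 m and x of carrier_a_hook in the frame of beam_mid between -0.009 and 0.009 m and y of carrier_a_hook in the frame of beam_mid between 0.092 and 0.138 m and angle between carrier_a's own z axis and vertical below 0.2 rad) or (z of carrier_a_hook in the frame of beam_mid between -0.008 and -0.0005 m and x of carrier_a_hook in the frame of beam_mid between -0.009 and 0.009 m and y of carrier_a_hook in the frame of beam_mid between -0.138 and -0.092 m and angle between carrier_a's own z axis and vertical below 0.2 rad) or (z of carrier_b_hook in the frame of beam_mid between -0.008 and -0.0005 m and x of carrier_b_hook in the frame of beam_mid between -0.009 and 0.009 m and y of carrier_b_hook in the frame of beam_mid between 0.092 and 0.138 m and angle between carrier_b's own z axis and vertical below 0.2 rad) or (z of carrier_b_hook in the frame of beam_mid between -0.008 and -0.0005 m and x of carrier_b_hook in the frame of beam_mid between -0.009 and 0.009 m and y of carrier_b_hook in the frame of beam_mid between -0.138 and -0.092 m and angle between carrier_b's own z axis and vertical below 0.2 rad))), for 0.2 s.
2. the second carrier hangs in the notch of the other side ((((z of carrier_a_hook in the frame of beam_mid between -0.008 and -0.0005 m and x of carrier_a_hook in the frame of beam_mid between -0.009 and 0.009 m and y of carrier_a_hook in the frame of beam_mid between 0.092 and 0.138 m and angle between carrier_a's own z axis and vertical below 0.2 rad) and (z of carrier_b_hook in the frame of beam_mid between -0.008 and -0.0005 m and x of carrier_b_hook in the frame of beam_mid between -0.009 and 0.009 m and y of carrier_b_hook in the frame of beam_mid between -0.138 and -0.092 m and angle between carrier_b's own z axis and vertical below 0.2 rad)) or ((z of carrier_b_hook in the frame of beam_mid between -0.008 and -0.0005 m and x of carrier_b_hook in the frame of beam_mid between -0.009 and 0.009 m and y of carrier_b_hook in the frame of beam_mid between 0.092 and 0.138 m and angle between carrier_b's own z axis and vertical below 0.2 rad) and (z of carrier_a_hook in the frame of beam_mid between -0.008 and -0.0005 m and x of carrier_a_hook in the frame of beam_mid between -0.009 and 0.009 m and y of carrier_a_hook in the frame of beam_mid between -0.138 and -0.092 m and angle between carrier_a's own z axis and vertical below 0.2 rad)))), for 0.2 s.
At the end, for the whole second after the job is handed in: Each carrier hangs by its hook in the notch of a different side of the beam (hook rod below tread level, 92 to 138 mm from the middle), upright within 0.2 rad, at rest (under 0.03 m/s), and the beam is level within 0.09 rad (5 degrees) ((((z of carrier_a_hook in the frame of beam_mid between -0.008 and -0.0005 m and x of carrier_a_hook in the frame of beam_mid between -0.009 and 0.009 m and y of carrier_a_hook in the frame of beam_mid between 0.092 and 0.138 m and angle between carrier_a's own z axis and vertical below 0.2 rad) and (z of carrier_b_hook in the frame of beam_mid between -0.008 and -0.0005 m and x of carrier_b_hook in the frame of beam_mid between -0.009 and 0.009 m and y of carrier_b_hook in the frame of beam_mid between -0.138 and -0.092 m and angle between carrier_b's own z axis and vertical below 0.2 rad)) or ((z of carrier_b_hook in the frame of beam_mid between -0.008 and -0.0005 m and x of carrier_b_hook in the frame of beam_mid between -0.009 and 0.009 m and y of carrier_b_hook in the frame of beam_mid between 0.092 and 0.138 m and angle between carrier_b's own z axis and vertical below 0.2 rad) and (z of carrier_a_hook in the frame of beam_mid between -0.008 and -0.0005 m and x of carrier_a_hook in the frame of beam_mid between -0.009 and 0.009 m and y of carrier_a_hook in the frame of beam_mid between -0.138 and -0.092 m and angle between carrier_a's own z axis and vertical below 0.2 rad))) and value of joint beam between -0.09 and 0.09 rad and linear speed of each of carrier_a, carrier_b below 0.03 m/s); the robot touches nothing.
It fails at once if a carrier is pressed on the stand, beam or saddles with more than 20 N (contact force between any of carrier_a, carrier_b and stand above 20 N).
It fails at once if a carrier is tipped by more than 0.6 rad (angle between any of carrier_a, carrier_b's own z axis and vertical above 0.6 rad).
It fails at once if a bystander is moved by more than 20 mm (distance of any of tube_rack, mouse, label_roll, marker, scanner, steel_tray, glove_box from where it was at the start of the episode above 0.02 m).
It also fails if it takes over 61 s, if anything falls off the work surface, if the arm or the gripper's body presses on something with over 40 N, if the wrist force passes 120 N, or if a joint passes its speed limit or range.

## Working session

There is one attempt and no reset: what is moved stays moved. The work goes in short steps, Python scripts to look and compute and a shell command to move; the robot and the scene stay as the last step left them, time stands still between calls to the robot, and variables do not carry over. Pictures are saved under pics/ and viewed, at most 12 in all, crops included, and the job is handed in when it is done.

```bash
mkdir -p pics; cat > h.py <<'E'
import numpy as np,cv2
from scipy.spatial.transform import Rotation as Ro
from workcell import bot
def proj(f,X):
    c=f["R"]@np.asarray(X)+f["t"]; p=f["intrinsics"]@c; return p[:2]/p[2]
def save(f,n): cv2.imwrite("pics/"+n,cv2.cvtColor(f["img"],cv2.COLOR_RGB2BGR))
def st():
    s=bot.observe(); 
    print("t",round(s["clock"],2),"p",np.round(s["position"],4),"rot",np.round(s["tool_rot"],3),"F",np.round(s["force"],1),"w",round(s["grip_width"],4),"ff",s["finger_force"]); return s
E
python3 - <<'E'
from h import *
s=st(); print(bot.tip_reach)
for n in("scene","top"):
    f=bot.grab_frame(n); save(f,n+"0.png"); print(n,(-f["R"].T@f["t"]).round(3))
    for q in("stand","beam_mid","tread_left","tread_right","carrier_a","carrier_a_hook","carrier_b_hook","label_roll","marker","scanner","steel_tray","mouse","glove_box","tube_rack"):
        print(q,[(np.round(d["xyz"],3).tolist(),round(d["conf"],2),proj(f,d["xyz"]).round().tolist()) for d in bot.spot_point(q,f)[:3]])
E
```

```text
t 0.0 p [0.2264 0.5823 0.3033] rot [-3.14   0.     2.771] F [ 0.  -0.9  0. ] w 0.0853 ff 0.0
0.0726
scene [1.179 0.646 1.028]
stand [([0.613, -0.006, -0.001], 0.8, [313.0, 241.0]), ([0.774, 0.062, 0.0], 0.33, [288.0, 280.0])]
beam_mid [([0.503, 0.4, -0.001], 0.66, [433.0, 301.0]), ([0.612, -0.005, 0.204], 0.55, [313.0, 196.0])]
tread_left [([0.633, 0.075, 0.204], 0.67, [326.0, 214.0]), ([0.772, 0.061, -0.003], 0.54, [288.0, 281.0])]
tread_right [([0.587, -0.086, 0.206], 0.91, [301.0, 178.0]), ([0.409, 0.03, -0.001], 0.62, [363.0, 216.0]), ([0.474, -0.277, 0.003], 0.19, [293.0, 181.0])]
carrier_a [([0.472, -0.281, -0.0], 0.83, [293.0, 181.0]), ([0.479, 0.264, 0.002], 0.61, [402.0, 268.0])]
carrier_a_hook [([0.473, -0.282, 0.163], 0.73, [291.0, 146.0]), ([0.468, -0.089, -0.004], 0.38, [328.0, 207.0])]
carrier_b_hook [([0.475, 0.264, 0.156], 0.67, [411.0, 235.0])]
label_roll [([0.406, 0.033, -0.0], 0.75, [364.0, 217.0]), ([0.506, 0.4, -0.003], 0.25, [432.0, 302.0])]
marker [([0.467, -0.09, -0.002], 0.57, [327.0, 207.0]), ([0.724, -0.311, -0.005], 0.5, [233.0, 209.0])]
scanner [([0.578, 
[... 602 characters left out ...]
eft [([0.635, 0.078, 0.205], 0.82, [284.0, 184.0])]
tread_right [([0.633, 0.076, 0.206], 0.71, [284.0, 184.0]), ([0.59, -0.086, 0.207], 0.67, [348.0, 199.0])]
carrier_a [([0.476, 0.264, 0.002], 0.91, [227.0, 254.0])]
carrier_a_hook [([0.472, -0.284, 0.156], 0.62, [425.0, 246.0])]
carrier_b_hook [([0.474, 0.27, 0.159], 0.62, [211.0, 250.0])]
label_roll [([0.406, 0.027, 0.002], 0.63, [307.0, 276.0]), ([0.478, 0.262, -0.0], 0.31, [228.0, 254.0])]
marker [([0.468, -0.087, 0.001], 0.58, [345.0, 254.0])]
scanner []
steel_tray [([0.501, 0.401, 0.003], 0.69, [181.0, 247.0])]
mouse [([0.698, 0.351, -0.001], 0.76, [200.0, 183.0])]
glove_box []
tube_rack [([0.771, 0.061, -0.001], 0.59, [294.0, 158.0])]
```

```bash
ls pics
```

```text
scene0.png
top0.png
```

```bash
python3 - <<'E'
import cv2
a=cv2.imread("pics/scene0.png")[90:330,200:480]; cv2.imwrite("pics/s0c.png",cv2.resize(a,None,fx=2.5,fy=2.5,interpolation=cv2.INTER_CUBIC))
a=cv2.imread("pics/top0.png")[140:300,160:460]; cv2.imwrite("pics/t0c.png",cv2.resize(a,None,fx=2.6,fy=2.6,interpolation=cv2.INTER_CUBIC))
E
```

```text
(no output)
```

View pics/s0c.png

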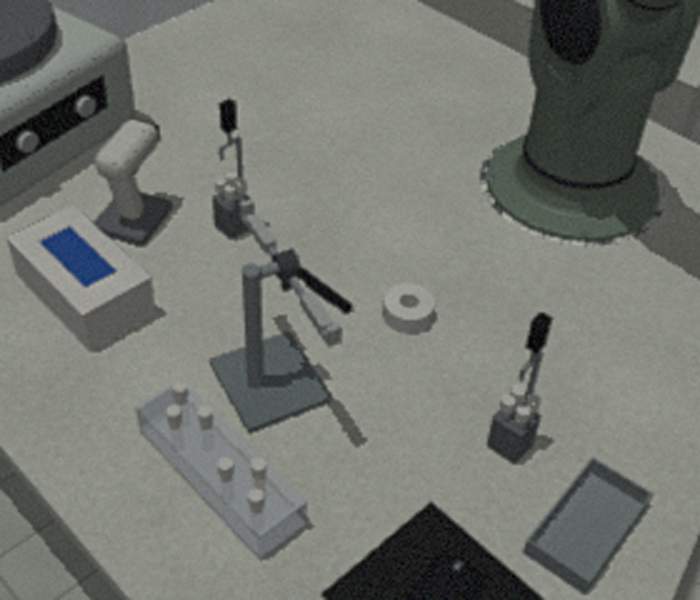

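View pics/t0c.png

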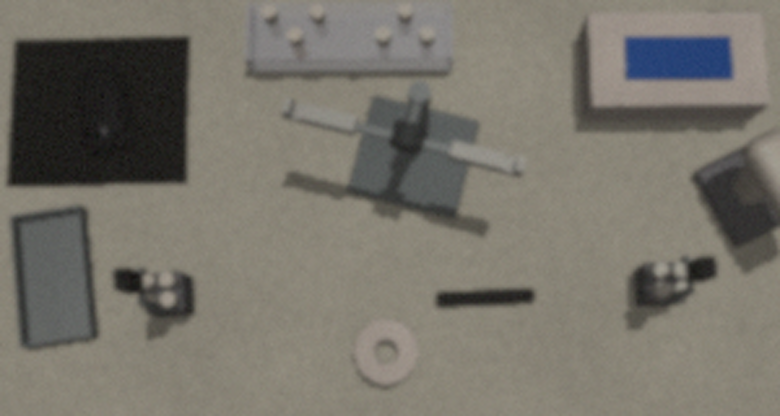

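The scene view shows the stand (post about (245,310) in the crop), the left carrier at (515,420), the right one at (235,190), and a level beam. In the top view the beam lies tilted, from (288,105) to (520,165). The networks' points agree with this, and the stand yaw comes out near -0.27. Next I need carrier yaw and the saddle ends.

```bash
cat > fit.py <<'E'
from h import *
from scipy.optimize import minimize
def box(x0,x1,y0,y1,z0,z1): return np.array([[x,y,z] for x in(x0,x1) for y in(y0,y1) for z in(z0,z1)],float)/1000
P=[box(-22,22,-22,22,0,62),box(-17,17,-17,17,62,92),box(-22,-14,-4,4,62,163),box(-18,17,-3,3,157,163),box(11,17,-3,3,139,163),box(-5,1,-3,3,163,184),box(-12,8,-8,8,184,230)]
def render(f,x,y,yaw,k=4):
    m=np.zeros((400*k,640*k),np.uint8); R=Ro.from_euler("z",yaw).as_matrix()
    for b in P:
        u=np.array([proj(f,R@v+[x,y,0]) for v in b])
        cv2.fillConvexPoly(m,cv2.convexHull(((u+.5)*k).astype(np.int32)),255)
    return cv2.resize(m,(640,400),interpolation=cv2.INTER_AREA)/255.
def fit(fs,x0,y0):
    ms=[]
    for f in fs:
        best=None
        for q in("carrier_a",):
            for d in bot.trace(q,f):
                r=d["region"]; c=np.argwhere(r).mean(0)[::-1]
                e=np.linalg.norm(c-proj(f,[x0,y0,.08]))
                if e<15 and (best is None or e<best[0]): best=(e,r)
        ms.append(None if best is None else best[1].astype(float))
    print([None if m is None else int(m.sum()) for m in ms])
    def cost(p):
        return sum(abs(render(f,p[0]/1000,p[1]/1000,p[2]/50)-m).sum() for f,m in zip(fs,ms) if m is not None)
    out=[]
    for yw in np.arange(-3.14,3.14,.4):
        r=minimize(cost,[x0*1e3,y0*1e3,yw*50],method="Nelder-Mead",options=dict(maxiter=60,initial_simplex=[[x0*1e3,y0*1e3,yw*50],[x0*1e3+5,y0*1e3,yw*50],[x0*1e3,y0*1e3+5,yw*50],[x0*1e3,y0*1e3,yw*50+12]]))
        out.append((r.fun,r.x[0],r.x[1],r.x[2]/50))
    out.sort(); print(np.round(out[:6],2)); return out[0]
E
python3 - <<'E'
from fit import *
fs=[bot.grab_frame("scene"),bot.grab_frame("top")]
vis=[]
for c in((.476,.265),(.473,-.282)):
    b=fit(fs,*c)
    for f in fs:
        u=proj(f,[c[0],c[1],.11]).astype(int); s=cv2.resize(f["img"][u[1]-30:u[1]+30,u[0]-25:u[0]+25],None,fx=6,fy=6,interpolation=cv2.INTER_CUBIC)[...,::-1]; vis.append(s)
cv2.imwrite("pics/car.png",cv2.resize(np.vstack([np.hstack(vis[:2]),np.hstack(vis[2:])]),(500,600)))
# saddles
v=[]
for f in fs:
    u=proj(f,[.611,-.004,.205]).astype(int); k=6
    s=np.ascontiguousarray(cv2.resize(f["img"][u[1]-40:u[1]+40,u[0]-60:u[0]+60],None,fx=k,fy=k,interpolation=cv2.INTER_CUBIC)[...,::-1])
    y=np.array([.27,.963])
    for d in range(-140,141,10):
        p=proj(f,np.r_[np.array([.611,-.004])+np.array([.27,.963])*d/1000+0*y,.205]); p=((p-u+[60,40]+.0)*k).astype(int)
        cv2.circle(s,tuple(map(int,p)),2,(0,0,255) if d%50 else (0,255,0),-1)
    v.append(s)
cv2.imwrite("pics/beam.png",cv2.resize(np.vstack(v),(450,600)))
E
```

```text
[659, 441]
[[ 1.5044e+02  4.7683e+02  2.6681e+02  1.5000e-01]
 [ 1.5205e+02  4.7672e+02  2.6666e+02  1.6000e-01]
 [ 1.5220e+02  4.7714e+02  2.6707e+02  1.4000e-01]
 [ 1.5680e+02  4.7666e+02  2.6579e+02  1.3000e-01]
 [ 1.8845e+02  4.7462e+02  2.6620e+02 -2.9300e+00]
 [ 1.8899e+02  4.7426e+02  2.6645e+02 -2.9500e+00]]
[358, 469]
[[ 2.3358e+02  4.7279e+02 -2.8066e+02 -7.0000e-02]
 [ 2.3404e+02  4.7296e+02 -2.8055e+02 -6.0000e-02]
 [ 2.3749e+02  4.7216e+02 -2.8015e+02 -1.7700e+00]
 [ 2.3844e+02  4.7194e+02 -2.8088e+02 -1.8400e+00]
 [ 2.4092e+02  4.7224e+02 -2.8053e+02 -1.8600e+00]
 [ 2.4227e+02  4.7387e+02 -2.8129e+02 -1.6000e-01]]
```

View pics/car.png

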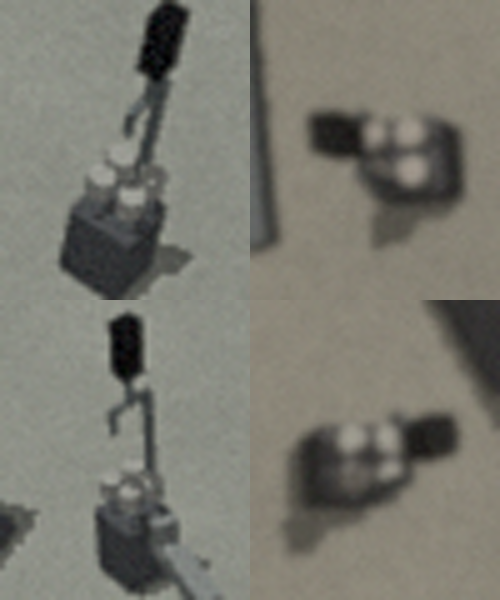

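View pics/beam.png

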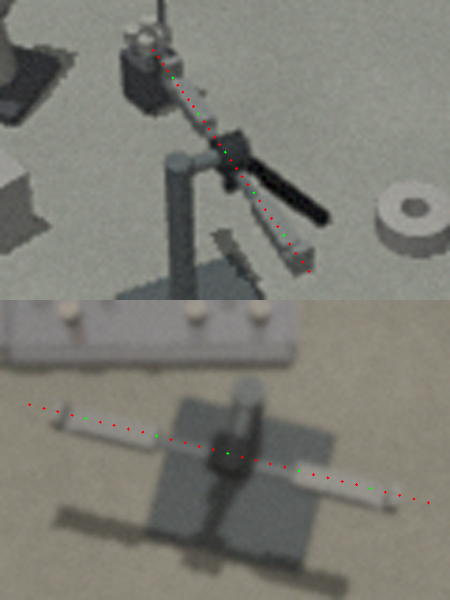

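Both hooks open away from the robot (yaw about 0.15 on the left, -0.07 on the right). The left and right lips show in the top view at about (62,415) and (390,503). I'll refine the beam line and lip distances with profiles in the beam plane.

```bash
python3 - <<'E'
from h import *
fs=np.mean([bot.grab_frame("top")["img"].astype(float) for _ in range(6)],0); f=bot.grab_frame("top")
g=fs.mean(2).astype(np.float32); yaw=-.273; M=np.array([.611,-.004])
ex=np.array([np.cos(yaw),np.sin(yaw)]); ey=np.array([-np.sin(yaw),np.cos(yaw)])
D=np.arange(-150,151,2.); O=np.arange(-24,25,2.)
mp=np.array([[proj(f,np.r_[M+ex*o/1e3+ey*d/1e3,.205]) for d in D] for o in O],np.float32)
I=cv2.remap(g,mp[...,0],mp[...,1],cv2.INTER_LINEAR)
cv2.imwrite("pics/rect.png",cv2.resize(np.flipud(np.clip((I-40)*1.5,0,255)).astype(np.uint8),(750,125),interpolation=cv2.INTER_CUBIC))
for s in(1,-1):
    for d in(70,80,90,100,110,116,120,124,128,132,136,140): print(s*d,I[:,np.argmin(abs(D-s*d))].astype(int).tolist())
E
```

```text
70 [130, 130, 130, 129, 126, 118, 108, 103, 115, 127, 136, 138, 139, 139, 138, 137, 134, 132, 131, 130, 130, 130, 129, 129, 128]
80 [129, 130, 130, 130, 126, 118, 107, 103, 114, 126, 134, 138, 138, 138, 139, 137, 134, 132, 130, 129, 128, 129, 128, 127, 127]
90 [130, 131, 131, 130, 127, 118, 105, 103, 113, 126, 136, 138, 138, 139, 138, 136, 134, 132, 130, 129, 129, 129, 129, 129, 129]
100 [130, 130, 131, 129, 126, 118, 106, 103, 111, 125, 134, 138, 138, 137, 136, 135, 133, 131, 129, 128, 127, 128, 127, 128, 128]
110 [128, 129, 129, 130, 127, 121, 113, 114, 120, 128, 131, 132, 132, 132, 130, 130, 129, 129, 129, 128, 127, 128, 128, 127, 125]
116 [128, 129, 130, 130, 127, 119, 107, 95, 91, 96, 101, 104, 104, 107, 109, 112, 117, 121, 125, 127, 127, 127, 126, 127, 126]
120 [130, 130, 130, 129, 127, 121, 107, 95, 91, 98, 110, 118, 121, 121, 123, 124, 124, 126, 126, 127, 127, 127, 126, 126, 127]
124 [129, 129, 129, 129, 128, 125, 120, 112, 111, 115, 124, 129, 132, 132, 133, 132, 131, 130, 128, 127, 127, 126, 126, 126, 126]
128 [127, 128, 129, 129, 130, 130, 128, 126, 125, 127, 129, 129, 130,
[... 1317 characters left out ...]
 133, 132, 130, 128, 128, 129, 131, 132, 133]
-124 [130, 130, 129, 129, 129, 129, 129, 129, 129, 129, 130, 131, 131, 131, 131, 130, 130, 129, 128, 127, 128, 129, 130, 130, 131]
-128 [131, 131, 132, 132, 131, 132, 132, 131, 130, 131, 130, 130, 130, 130, 130, 129, 129, 129, 128, 127, 128, 128, 128, 128, 128]
-132 [129, 131, 132, 133, 134, 134, 132, 131, 129, 129, 129, 129, 130, 130, 129, 129, 128, 128, 129, 129, 129, 129, 129, 128, 128]
-136 [129, 129, 130, 131, 132, 131, 130, 129, 128, 127, 128, 128, 130, 131, 131, 130, 129, 128, 129, 130, 131, 130, 130, 130, 129]
-140 [129, 130, 130, 130, 131, 130, 129, 127, 128, 127, 128, 128, 129, 130, 131, 130, 129, 129, 129, 131, 131, 131, 131, 130, 129]
```

View pics/rect.png

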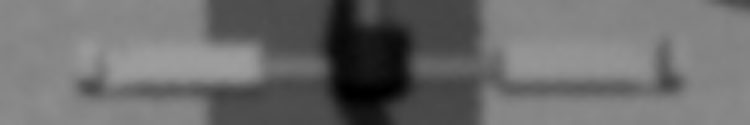

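```bash
cat >> h.py <<'E'
def to(x,y,z,yaw):
    "remaining move: turn about tool z first, then shift in the turned tool axes (mm)"
    s=st(); R0=Ro.from_euler("xyz",s["tool_rot"]); T=Ro.from_euler("xyz",[np.pi,0,yaw])
    dr=(R0.inv()*T).as_rotvec(); print("turn",dr.round(3),"then shift",(T.inv().apply(np.array([x,y,z])-s["position"])*1e3).round(1))
E
python3 -m jog '[[[0,0,-10,0,0,-0.13,1],[0,0,-10,0,0,-0.13,1],[0,0,-10,0,0,-0.13,1],[0,0,0,0,0,-0.13,1]]]' 40
python3 -m jog '[[[-20,-35,0,0,0,0,1],[-20,-35,0,0,0,0,1],[-20,-35,0,0,0,0,1],[-20,-35,0,0,0,0,1],[-20,-35,0,0,0,0,1]]]'
python3 -m jog '[[[-20,-35,0,0,0,0,1],[-20,-35,0,0,0,0,1],[-20,-35,0,0,0,0,1],[-20,-35,0,0,0,0,1],[-19,-35,0,0,0,0,1]]]'
python3 -c "
from h import *
to(.4748,.266,.262,.15+np.pi)"
```

```text
clock: 2.55
position: [0.2266, 0.5829, 0.3353]
tool_rot: [3.14, 0.001, -2.987]
force: [-0.7, 0.3, -0.3]
grip_width: 0.0855
finger_force: 0.0
clock: 3.05
position: [0.3522, 0.4229, 0.334]
tool_rot: [3.141, 0.0, -2.992]
force: [0.2, 0.3, -0.0]
grip_width: 0.0857
finger_force: 0.0
clock: 3.55
position: [0.4762, 0.2645, 0.3341]
tool_rot: [3.142, 0.0, -2.992]
force: [0.1, 0.3, 0.6]
grip_width: 0.0854
finger_force: 0.0
t 3.55 p [0.4762 0.2645 0.3341] rot [ 3.142  0.    -2.992] F [0.1 0.3 0.6] w 0.0854 ff 0.0
turn [ 0.     0.    -0.001] then shift [ 1.2  1.7 72.1]
```

```bash

python3 -m jog '[[[0,1,20,0,0,0,1],[0,1,20,0,0,0,1],[0,0,20,0,0,0,1],[0,0,12,0,0,0,1],[0,0,0,0,0,0,0.4]]]' 40
python3 -m jog '[[[0,0,0,0,0,0,0.25],[0,0,0,0,0,0,0.1],[0,0,0,0,0,0,0],[0,0,0,0,0,0,0],[0,0,0,0,0,0,0]]]' 40
python3 -m jog '[[[0,0,0,0,0,0,0],[0,0,0,0,0,0,0],[0,0,0,0,0,0,0]]]' 40
python3 -m jog '[[[0,0,-10,0,0,0,0],[0,0,-30,0,0,0,0],[0,0,-40,0,0,0,0],[0,0,-20,0,0,0,0],[0,0,0,0,0,0,0]]]' 40
python3 - <<'E'
from fit import *
st()
fs=[bot.grab_frame("scene"),bot.grab_frame("top")]
v=[]
for f in fs:
    u=proj(f,[.475,.266,.2]).astype(int); v.append(cv2.resize(f["img"][u[1]-50:u[1]+50,u[0]-60:u[0]+60],None,fx=3.3,fy=3.3)[...,::-1])
    print([(np.round(d["xyz"],3).tolist(),round(d["conf"],2)) for d in bot.spot_point("carrier_a_hook",f)])
cv2.imwrite("pics/g1.png",np.hstack(v))
E
```

```text
clock: 4.05
position: [0.4746, 0.2677, 0.2607]
tool_rot: [-3.141, -0.002, -2.992]
force: [0.0, 0.2, 0.8]
grip_width: 0.0731
finger_force: 0.0
clock: 4.55
position: [0.4753, 0.268, 0.2624]
tool_rot: [3.141, 0.001, -2.993]
force: [1.8, -1.4, 5.1]
grip_width: 0.0155
finger_force: 41.0
clock: 4.85
position: [0.4754, 0.2681, 0.2624]
tool_rot: [3.141, 0.001, -2.993]
force: [0.7, -0.5, 5.8]
grip_width: 0.0155
finger_force: 41.2
clock: 5.35
position: [0.4755, 0.2683, 0.365]
tool_rot: [3.14, 0.004, -2.993]
force: [0.3, 0.5, -2.7]
grip_width: 0.0155
finger_force: 40.2
t 5.35 p [0.4755 0.2683 0.365 ] rot [ 3.14   0.004 -2.993] F [ 0.3  0.5 -2.7] w 0.0155 ff 40.22175192832947
[([0.473, -0.283, 0.162], 0.9), ([0.407, 0.029, 0.002], 0.47)]
[([0.474, -0.284, 0.156], 0.9)]
```

View pics/g1.png

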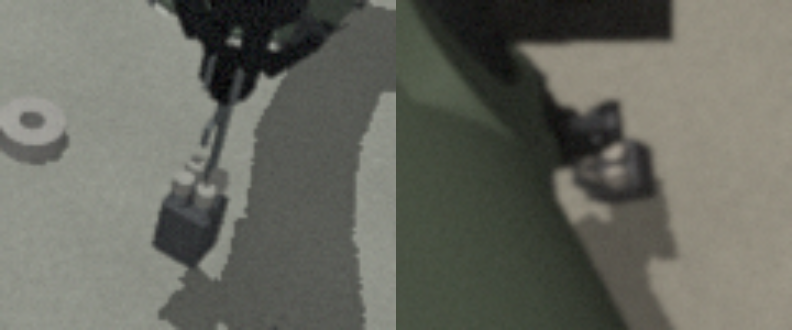

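The carrier hangs upright in the gripper, with the hook rod visible in the scene view at about (210,125). I go to a point in front of the left tread, with the carrier's underside at 85 mm so that the nose passes over the beam and the caps pass under it.

```bash

python3 -m jog '[[[0,0,0,0,0,0.14,0],[0,0,0,0,0,0.14,0],[0,0,0,0,0,0.14,0],[0,0,0,0,0,0,0]]]'
python3 -c "
from h import *
to(.553,.102,.3474,2.869)"
```

```text
clock: 5.95
position: [0.4747, 0.2679, 0.3608]
tool_rot: [-3.14, -0.001, 2.868]
force: [0.8, 0.1, -1.9]
grip_width: 0.0156
finger_force: 40.2
t 5.95 p [0.4747 0.2679 0.3608] rot [-3.140e+00 -1.000e-03  2.868e+00] F [ 0.8  0.1 -1.9] w 0.0156 ff 40.19501030445099
turn [-0.002 -0.001 -0.001] then shift [-120.1 -138.7   13.4]
```

```bash

python3 -m jog '[[[-24,-28,3,0,0,0,0],[-24,-28,3,0,0,0,0],[-24,-28,3,0,0,0,0],[-24,-28,3,0,0,0,0],[-24,-27,1,0,0,0,0]]]'
python3 -m jog '[[[0,0,0,0,0,0,0],[0,0,0,0,0,0,0]]]'
python3 -c "
from h import *
to(.635,.079,.3474,2.869)
for n in('scene','top'):
    f=bot.grab_frame(n); save(f,n+'_pre.png')
    for q in('tread_left','beam_mid','carrier_a','carrier_a_hook'): print(n,q,[(np.round(d['xyz'],3).tolist(),round(d['conf'],2)) for d in bot.spot_point(q,f)[:3]])
"
```

```text
clock: 6.45
position: [0.5536, 0.1004, 0.348]
tool_rot: [-3.141, -0.001, 2.876]
force: [0.4, -0.1, -2.1]
grip_width: 0.0156
finger_force: 39.8
clock: 6.65
position: [0.5534, 0.1013, 0.3481]
tool_rot: [-3.141, -0.001, 2.873]
force: [-0.4, 1.4, -1.1]
grip_width: 0.0155
finger_force: 39.9
t 6.65 p [0.5534 0.1013 0.3481] rot [-3.141e+00 -1.000e-03  2.873e+00] F [-0.4  1.4 -1.1] w 0.0155 ff 39.92288589477539
turn [-0.001 -0.001  0.004] then shift [-84.6   0.5   0.7]
scene tread_left [([0.628, 0.076, 0.204], 0.93)]
scene beam_mid [([0.612, -0.004, 0.207], 0.87)]
scene carrier_a [([0.474, -0.276, 0.002], 0.93), ([0.556, 0.101, 0.083], 0.82)]
scene carrier_a_hook [([0.472, -0.281, 0.162], 0.61)]
top tread_left [([0.63, 0.075, 0.203], 0.81), ([0.577, -0.396, 0.003], 0.27)]
top beam_mid [([0.613, -0.001, 0.208], 0.7)]
top carrier_a [([0.473, -0.281, 0.0], 0.94)]
top carrier_a_hook [([0.474, -0.285, 0.156], 0.91)]
```

```bash

python3 -m jog '[[[-20,0,0,0,0,0,0],[-20,0,0,0,0,0,0],[-15,0,0,0,0,0,0],[-10,0,0,0,0,0,0],[0,0,0,0,0,0,0]]]'
python3 -m jog '[[[-10,0,0,0,0,0,0],[-10,0,0,0,0,0,0],[0,0,0,0,0,0,0]]]'
python3 -c "
from h import *
to(.635,.079,.3474,2.869)
v=[]
for n in('scene','top'):
    f=bot.grab_frame(n)
    u=proj(f,[.635,.079,.2]).astype(int); v.append(cv2.resize(f['img'][u[1]-40:u[1]+40,u[0]-40:u[0]+40],None,fx=5,fy=5,interpolation=cv2.INTER_CUBIC)[...,::-1])
cv2.imwrite('pics/over1.png',np.hstack(v))
"
```

```text
clock: 7.65
position: [0.6166, 0.0842, 0.3485]
tool_rot: [-3.141, -0.0, 2.87]
force: [-0.2, -0.4, -1.7]
grip_width: 0.0155
finger_force: 39.9
clock: 7.95
position: [0.6362, 0.0787, 0.3488]
tool_rot: [-3.141, 0.0, 2.87]
force: [-1.5, -0.6, -2.2]
grip_width: 0.0155
finger_force: 39.9
t 7.95 p [0.6362 0.0787 0.3488] rot [-3.141  0.     2.87 ] F [-1.5 -0.6 -2.2] w 0.0155 ff 39.88307476043701
turn [-0.     0.     0.001] then shift [ 1.2 -0.1  1.4]
```

View pics/over1.png

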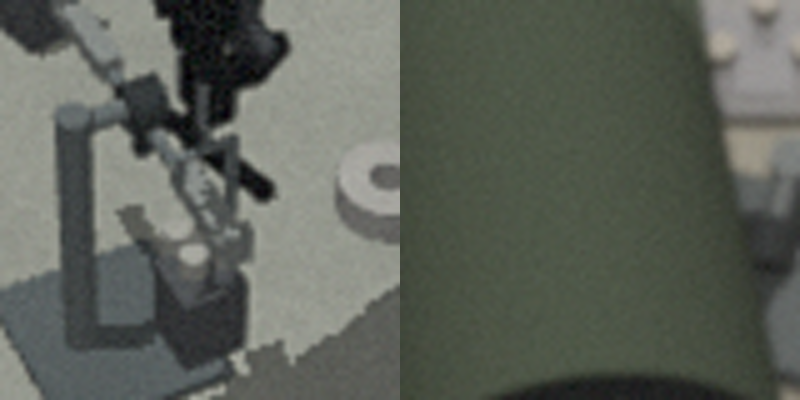

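The carrier's box is under the left saddle with the rod above it and the stem on the robot's side. Lowering now.

```bash

python3 -m jog '[[[1,0,10,0,0,0,0],[0,0,10,0,0,0,0],[0,0,10,0,0,0,0],[0,0,5,0,0,0,0],[0,0,0,0,0,0,0]]]'
python3 -m jog '[[[0,0,2,0,0,0,0],[0,0,2,0,0,0,0],[0,0,2,0,0,0,0],[0,0,0,0,0,0,0]]]'
python3 -m jog '[[[0,0,2,0,0,0,0],[0,0,2,0,0,0,0],[0,0,0,0,0,0,0]]]'
python3 -m jog '[[[0,0,2,0,0,0,0],[0,0,2,0,0,0,0],[0,0,0,0,0,0,0]]]'
```

```text
clock: 8.55
position: [0.6341, 0.0794, 0.3128]
tool_rot: [-3.141, -0.001, 2.871]
force: [-0.5, 0.0, -1.8]
grip_width: 0.0156
finger_force: 39.9
clock: 8.95
position: [0.6344, 0.0794, 0.3077]
tool_rot: [-3.141, -0.0, 2.871]
force: [-0.4, 0.5, -1.1]
grip_width: 0.0156
finger_force: 39.9
clock: 9.25
position: [0.6343, 0.0794, 0.3036]
tool_rot: [-3.141, -0.0, 2.871]
force: [0.2, -0.9, -0.7]
grip_width: 0.0155
finger_force: 40.0
clock: 9.55
position: [0.6343, 0.0794, 0.2996]
tool_rot: [-3.141, -0.0, 2.871]
force: [0.9, -0.5, -0.3]
grip_width: 0.0155
finger_force: 40.1
```

Contact with the spring is confirmed (Fz rose from -1.9 to -0.3). Sliding outwards now (+ty), following the slope.

```bash

python3 -m jog '[[[0,4,0.5,0,0,0,0],[0,4,0.5,0,0,0,0],[0,4,0.5,0,0,0,0],[0,2,0.5,0,0,0,0],[0,0,0,0,0,0,0]]]'
for i in 1; do python3 -m jog '[[[0,2,0.3,0,0,0,0],[0,2,0.3,0,0,0,0],[0,0,0,0,0,0,0]]]'; done
python3 -m jog '[[[0,2,0.3,0,0,0,0],[0,2,0.3,0,0,0,0],[0,0,0,0,0,0,0]]]'
```

```text
clock: 10.05
position: [0.6382, 0.0936, 0.2977]
tool_rot: [3.141, -0.0, 2.871]
force: [-0.3, 0.2, -0.8]
grip_width: 0.0157
finger_force: 40.1
clock: 10.35
position: [0.6392, 0.0971, 0.2973]
tool_rot: [3.141, -0.0, 2.871]
force: [-0.9, 0.4, -0.7]
grip_width: 0.0153
finger_force: 40.1
clock: 10.65
position: [0.6403, 0.1011, 0.2966]
tool_rot: [3.141, -0.0, 2.871]
force: [-0.3, 1.4, -1.7]
grip_width: 0.0159
finger_force: 40.0
```

```bash

python3 -m jog '[[[0,1,0,0,0,0,0],[0,1,0,0,0,0,0],[0,0,0,0,0,0,0]]]'
python3 -m jog '[[[0,1,0,0,0,0,0],[0,1,0,0,0,0,0],[0,0,0,0,0,0,0]]]'
python3 -m jog '[[[0,1,0,0,0,0,0],[0,1,0,0,0,0,0],[0,0,0,0,0,0,0]]]'
python3 -c "
from h import *
v=[]
for n in('scene','top'):
    f=bot.grab_frame(n); 
    print(n,[(q,np.round(d['xyz'],3).tolist(),round(d['conf'],2)) for q in('tread_left','tread_right','carrier_a_hook') for d in bot.spot_point(q,f)[:2]])
"
```

```text
clock: 10.95
position: [0.6408, 0.1026, 0.2967]
tool_rot: [-3.142, -0.0, 2.871]
force: [-0.5, 0.5, -0.8]
grip_width: 0.0157
finger_force: 40.0
clock: 11.25
position: [0.6414, 0.1047, 0.2967]
tool_rot: [3.142, 0.0, 2.871]
force: [0.2, -0.7, -2.4]
grip_width: 0.0152
finger_force: 39.9
clock: 11.55
position: [0.6418, 0.1059, 0.2966]
tool_rot: [-3.141, -0.0, 2.87]
force: [-1.3, -3.5, -0.8]
grip_width: 0.0158
finger_force: 40.1
scene [('tread_left', [0.63, 0.076, 0.198], 0.62), ('tread_right', [0.584, -0.086, 0.211], 0.56), ('carrier_a_hook', [0.474, -0.281, 0.163], 0.59)]
top [('tread_right', [0.588, -0.086, 0.212], 0.84), ('carrier_a_hook', [0.475, -0.282, 0.156], 0.66)]
```

The lip was met at about 114 mm (Fy -3.5), and the right tread's height suggests the rod is already in the notch. I back off 2 mm and lower.

```bash

python3 -m jog '[[[0,-1,0,0,0,0,0],[0,-1,1,0,0,0,0],[0,0,2,0,0,0,0],[0,0,0,0,0,0,0]]]'
python3 -m jog '[[[0,0,1,0,0,0,0],[0,0,1,0,0,0,0],[0,0,0,0,0,0,0]]]'
python3 -m jog '[[[0,0,1,0,0,0,0],[0,0,1,0,0,0,0],[0,0,0,0,0,0,0]]]'
python3 -m jog '[[[0,0,1,0,0,0,0],[0,0,1,0,0,0,0],[0,0,0,0,0,0,0]]]'
```

```text
clock: 12.35
position: [0.6413, 0.1047, 0.2934]
tool_rot: [3.141, -0.0, 2.871]
force: [0.3, 0.1, -1.3]
grip_width: 0.0158
finger_force: 40.0
clock: 12.65
position: [0.6413, 0.1045, 0.2916]
tool_rot: [-3.142, -0.0, 2.871]
force: [-0.3, 0.1, -0.8]
grip_width: 0.0157
finger_force: 40.0
clock: 12.95
position: [0.6414, 0.1044, 0.2896]
tool_rot: [-3.142, 0.0, 2.871]
force: [1.1, -0.6, -0.7]
grip_width: 0.0153
finger_force: 40.0
clock: 13.25
position: [0.6413, 0.1044, 0.2876]
tool_rot: [-3.141, -0.0, 2.871]
force: [-0.4, 0.2, -0.9]
grip_width: 0.0156
finger_force: 40.0
```

```bash

python3 -m jog '[[[0,0,1,0,0,0,0],[0,0,1,0,0,0,0],[0,0,0,0,0,0,0]]]'
python3 -m jog '[[[0,0,0.5,0,0,0,0],[0,0,0.5,0,0,0,0],[0,0,0,0,0,0,0]]]'
python3 -c "
from h import *
for n in('scene','top'):
    f=bot.grab_frame(n); 
    print(n,[(q,np.round(d['xyz'],3).tolist(),round(d['conf'],2)) for q in('tread_left','tread_right') for d in bot.spot_point(q,f)[:2]])
"
```

```text
clock: 13.55
position: [0.6413, 0.1043, 0.2855]
tool_rot: [-3.141, -0.0, 2.871]
force: [-0.6, -1.5, 0.4]
grip_width: 0.0155
finger_force: 40.1
clock: 13.85
position: [0.6413, 0.1042, 0.2848]
tool_rot: [-3.141, 0.0, 2.87]
force: [-2.0, -4.1, 2.7]
grip_width: 0.0158
finger_force: 40.5
scene [('tread_left', [0.631, 0.077, 0.191], 0.88), ('tread_right', [0.583, -0.088, 0.219], 0.74), ('tread_right', [0.578, -0.397, -0.003], 0.43)]
top [('tread_right', [0.589, -0.082, 0.22], 0.7)]
```

The beam is at its stop with the hook in the notch. I ease up 1 mm and release.

```bash

python3 -m jog '[[[0,-0.5,-0.8,0,0,0,0],[0,0,0,0,0,0,0],[0,0,0,0,0,0,0.15],[0,0,0,0,0,0,0.3],[0,0,0,0,0,0,0.45]]]' 20
python3 -m jog '[[[0,0,0,0,0,0,0.6],[0,0,0,0,0,0,0.7],[0,0,0,0,0,0,0.7],[0,0,-20,0,0,0,0.7],[0,0,-30,0,0,0,0.8]]]'
python3 -m jog '[[[0,0,-30,0,0,0,1],[0,0,-30,0,0,0,1],[20,-20,0,0,0,0,1],[30,-40,0,0,0,0,1],[30,-40,0,0,0,0,1]]]'
python3 -c "
from h import *
to(.470,-.283,.36,-.07+np.pi)
v=[]
for n in('scene','top'):
    f=bot.grab_frame(n); 
    print(n,[(q,np.round(d['xyz'],3).tolist(),round(d['conf'],2)) for q in('tread_left','tread_right','carrier_a','carrier_a_hook') for d in bot.spot_point(q,f)[:2]])
    u=proj(f,[.625,.05,.15]).astype(int); v.append(cv2.resize(f['img'][u[1]-40:u[1]+40,u[0]-40:u[0]+40],None,fx=5,fy=5,interpolation=cv2.INTER_CUBIC)[...,::-1])
cv2.imwrite('pics/hung1.png',np.hstack(v))
"
```

```text
clock: 14.65
position: [0.6412, 0.1045, 0.2855]
tool_rot: [3.141, -0.0, 2.871]
force: [-0.8, 1.2, 0.9]
grip_width: 0.0381
finger_force: 0.0
clock: 15.15
position: [0.6406, 0.104, 0.3346]
tool_rot: [-3.14, -0.003, 2.871]
force: [-0.6, -0.9, 1.3]
grip_width: 0.0683
finger_force: 0.0
clock: 15.65
position: [0.536, 0.0285, 0.3952]
tool_rot: [-3.142, -0.0, 2.872]
force: [0.9, -1.3, 0.6]
grip_width: 0.0854
finger_force: 0.0
t 15.65 p [0.536  0.0285 0.3952] rot [-3.142 -0.     2.872] F [ 0.9 -1.3  0.6] w 0.0854 ff 0.0
turn [-0.  -0.  -0.2] then shift [  44.  -315.3   35.2]
scene [('tread_left', [0.631, 0.077, 0.19], 0.9), ('tread_left', [0.405, 0.031, 0.002], 0.25), ('tread_right', [0.586, -0.087, 0.217], 0.93), ('carrier_a', [0.646, 0.107, 0.026], 0.79), ('carrier_a', [0.473, -0.277, 0.002], 0.69), ('carrier_a_hook', [0.473, -0.279, 0.163], 0.64), ('carrier_a_hook', [0.722, -0.313, -0.001], 0.58)]
top [('tread_right', [0.585, -0.084, 0.223], 0.54), ('carrier_a', [0.473, -0.281, -0.003], 0.96), ('carrier_a', [0.588, -0.082, 0.224], 0.6)]
```

View pics/hung1.png

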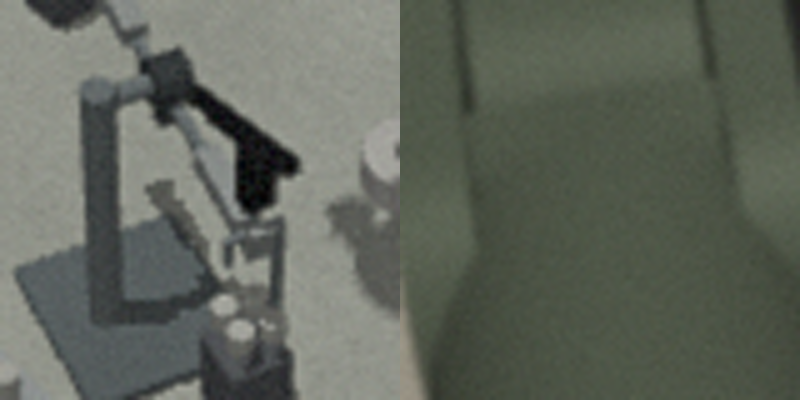

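The scene view shows the first carrier hanging free and upright in the left notch: rod at (245,225), beam tipped to its stop. Now the second carrier.

```bash
python3 - <<'E'
from fit import *
fs=[bot.grab_frame("scene"),bot.grab_frame("top")]
fit(fs,.473,-.281); fit(fs[:1],.473,-.281)
E
python3 -m jog '[[[0,0,0,0,0,-0.1,1],[0,0,0,0,0,-0.1,1],[6,-45,0,0,0,0,1],[6,-45,0,0,0,0,1],[6,-45,0,0,0,0,1]]]'
python3 -m jog '[[[6,-45,5,0,0,0,1],[6,-45,10,0,0,0,1],[6,-45,10,0,0,0,1],[6,-40,10,0,0,0,1],[0,0,0,0,0,0,1]]]' 40
python3 - <<'E'
from fit import *
to(.471,-.281,.262,-.07+np.pi)
E
```

```text
[424, 440]
[[ 1.9834e+02  4.7257e+02 -2.8136e+02 -1.8000e-01]
 [ 2.0077e+02  4.7323e+02 -2.8054e+02 -9.0000e-02]
 [ 2.0095e+02  4.7273e+02 -2.8042e+02 -1.1000e-01]
 [ 2.0140e+02  4.7325e+02 -2.8037e+02 -6.0000e-02]
 [ 2.0420e+02  4.7281e+02 -2.8178e+02 -3.1000e-01]
 [ 2.3694e+02  4.7235e+02 -2.8147e+02 -1.4300e+00]]
[424]
[[ 1.1980e+02  4.7293e+02 -2.8067e+02 -3.6000e-01]
 [ 1.1983e+02  4.7263e+02 -2.8093e+02 -3.1000e-01]
 [ 1.2180e+02  4.7193e+02 -2.8172e+02 -4.3000e-01]
 [ 1.3446e+02  4.7238e+02 -2.7883e+02  1.3000e-01]
 [ 1.3596e+02  4.7200e+02 -2.7931e+02  1.8000e-01]
 [ 1.4344e+02  4.7101e+02 -2.8029e+02 -1.5900e+00]]
clock: 16.9
position: [0.5093, -0.1057, 0.3956]
tool_rot: [-3.142, 0.0, 3.071]
force: [1.0, -0.4, 1.1]
grip_width: 0.0855
finger_force: 0.0
clock: 17.4
position: [0.4711, -0.2821, 0.3594]
tool_rot: [-3.14, -0.002, 3.064]
force: [-0.5, 0.7, 0.2]
grip_width: 0.0856
finger_force: 0.0
t 17.4 p [ 0.4711 -0.2821  0.3594] rot [-3.140e+00 -2.000e-03  3.064e+00] F [-0.5  0.7  0.2] w 0.0856 ff 0.0
turn [-0.002 -0.002 -0.007] then shift [ 0.2  1.1 97.4]
```

```bash

python3 -m jog '[[[0,1,25,0,0,0.07,1],[0,0,25,0,0,0,1],[0,0,25,0,0,0,1],[0,0,17,0,0,0,1],[0,0,5,0,0,0,0.5]]]' 40
python3 -m jog '[[[0,0,0,0,0,0,0.3],[0,0,0,0,0,0,0.2],[0,0,0,0,0,0,0.1],[0,0,0,0,0,0,0],[0,0,0,0,0,0,0]]]' 40
python3 -m jog '[[[0,0,0,0,0,0,0],[0,0,0,0,0,0,0]]]' 40
python3 -c "
from h import *
st()"
python3 -m jog '[[[0,0,-10,0,0,0,0],[0,0,-30,0,0,0,0],[0,0,-30,0,0,0,0],[0,0,-15,0,0,0,0],[0,0,0,0,0,0,0]]]' 40
python3 - <<'E'
from h import *
v=[];st()
for n in('scene','top'):
    f=bot.grab_frame(n)
    print([(np.round(d["xyz"],3).tolist(),round(d["conf"],2)) for q in("carrier_a","tread_right","tread_left") for d in bot.spot_point(q,f)])
    u=proj(f,[.47,-.28,.18]).astype(int); v.append(cv2.resize(f['img'][u[1]-40:u[1]+40,u[0]-40:u[0]+40],None,fx=5,fy=5,interpolation=cv2.INTER_CUBIC)[...,::-1])
cv2.imwrite('pics/g2.png',np.hstack(v))
to(.553-.27*.176,.102-.963*.176,.3474,2.869)
E
```

```text
clock: 17.9
position: [0.4733, -0.2757, 0.2619]
tool_rot: [3.141, -0.002, 3.001]
force: [-1.4, -0.1, 1.1]
grip_width: 0.0733
finger_force: 0.0
clock: 18.4
position: [0.4739, -0.2765, 0.2643]
tool_rot: [-3.141, 0.001, 3.001]
force: [-1.1, -0.2, 7.1]
grip_width: 0.0159
finger_force: 40.5
clock: 18.6
position: [0.4739, -0.2765, 0.2642]
tool_rot: [-3.141, 0.001, 3.001]
force: [-0.3, -0.4, 7.6]
grip_width: 0.0158
finger_force: 40.6
t 18.6 p [ 0.4739 -0.2765  0.2642] rot [-3.141e+00  1.000e-03  3.001e+00] F [-0.3 -0.4  7.6] w 0.0158 ff 40.58022916316986
clock: 19.1
position: [0.4741, -0.2765, 0.351]
tool_rot: [-3.141, 0.004, 3.001]
force: [0.8, -0.6, -2.4]
grip_width: 0.0153
finger_force: 39.4
t 19.1 p [ 0.4741 -0.2765  0.351 ] rot [-3.141  0.004  3.001] F [ 0.8 -0.6 -2.4] w 0.0153 ff 39.40154850482941
[([0.642, 0.108, 0.024], 0.91), ([0.474, -0.274, 0.089], 0.58), ([0.69, 0.353, -0.003], 0.4), ([0.584, -0.086, 0.218], 0.87), ([0.63, 0.074, 0.191], 0.95)]
[([0.47, -0.278, 0.078], 0.78), ([0.643, 0.098, 0.02], 0.53), ([0.609, -0.001, -0.001], 0.17), ([0.589, -0.084, 0.218], 0.76), ([0.579, -0.396, 0.002], 0.75), ([0.629, 0.07, 0.191], 0.95), ([0.474, -0.277, 0.242], 0.29)]
t 19.5 p [ 0.4734 -0.2761  0.3479] rot [ 3.141e+00 -1.000e-03  3.001e+00] F [-0.6 -0.9 -2.3] w 0.0157 ff 39.38548028469086
turn [ 0.    -0.001  0.132] then shift [ 25.3 209.6   0.5]
```

View pics/g2.png

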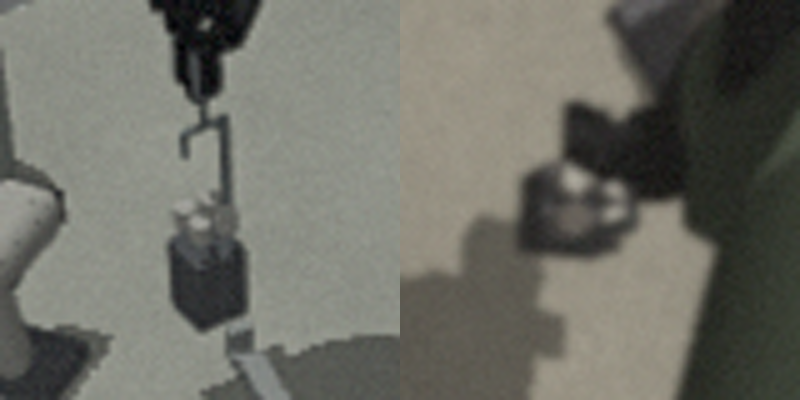

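The second carrier is gripped and upright, with the hook nose at (185,150) in the crop. The TCP sits a few mm ahead of the tab centre. I move to the pre-position and measure the offset there.

```bash

python3 -m jog '[[[0,0,-6,0,0,0.066,0],[0,0,-6,0,0,0.066,0],[0,0,0,0,0,0,0]]]'
python3 -c "
from h import *
to(.5088,-.0647,.36,2.869)"
```

```text
clock: 19.8
position: [0.4737, -0.2763, 0.3608]
tool_rot: [-3.141, 0.0, 2.868]
force: [-0.1, -0.3, -2.4]
grip_width: 0.0159
finger_force: 39.4
t 19.8 p [ 0.4737 -0.2763  0.3608] rot [-3.141  0.     2.868] F [-0.1 -0.3 -2.4] w 0.0159 ff 39.430251717567444
turn [-0.     0.    -0.001] then shift [ 23.2 213.2   0.8]
```

```bash

python3 -m jog '[[[4,36,0,0,0,0,0],[4,36,0,0,0,0,0],[4,36,0,0,0,0,0],[4,36,0,0,0,0,0],[4,36,0,0,0,0,0]]]'
python3 -m jog '[[[3,33,0,0,0,0,0],[0,0,0,0,0,0,0],[0,0,0,0,0,0,0]]]'
python3 - <<'E'
from fit import *
import fit as F
s=st(); p=s["position"]; yaw=2.869-np.pi; ex=np.array([np.cos(yaw),np.sin(yaw)]); ey=np.array([-ex[1],ex[0]])
B=F.P[:5]; R=Ro.from_euler("z",yaw).as_matrix()
def ren(f,a,b,z,k=4):
    m=np.zeros((1600,2560),np.uint8); o=np.r_[p[:2]+ex*(a+2)/1e3+ey*b/1e3,z]
    for q in B:
        u=np.array([proj(f,R@v+o) for v in q]); cv2.fillConvexPoly(m,cv2.convexHull(((u+.5)*k).astype(np.int32)),255)
    return cv2.resize(m,(640,400),interpolation=cv2.INTER_AREA)/255.
for n in("scene","top"):
    f=bot.grab_frame(n); z0=p[2]-.2642
    print(n,[(np.round(d["xyz"],3).tolist(),round(d["conf"],2)) for q in("carrier_a","carrier_a_hook") for d in bot.spot_point(q,f)])
    c=proj(f,np.r_[p[:2],z0+.06]); ok=[d["region"] for d in bot.trace("carrier_a",f) if np.linalg.norm(np.argwhere(d["region"]).mean(0)[::-1]-c)<25]
    if not ok: print("none"); continue
    m=ok[0].astype(float); cut=proj(f,np.r_[p[:2],z0+.165])
    if n=="scene": m[:int(cut[1])]=0
    best=sorted((abs((ren(f,a,b,z0+dz/1e3)-m)[int(cut[1]) if n=="scene" else 0:]).sum(),a,b,dz) for a in np.arange(-8,9,2) for b in(-4,-2,0,2,4) for dz in(-4,-2,0,2,4))
    print(m.sum(),best[:6])
to(.5878+.963*.003,-.0868-.27*.003,.36,2.869)
E
```

```text
clock: 20.3
position: [0.5028, -0.096, 0.3601]
tool_rot: [-3.141, -0.0, 2.871]
force: [0.8, 0.4, -2.5]
grip_width: 0.0154
finger_force: 39.6
clock: 20.6
position: [0.5088, -0.0644, 0.3601]
tool_rot: [-3.141, -0.0, 2.872]
force: [-0.5, -0.2, -1.8]
grip_width: 0.0155
finger_force: 39.8
t 20.6 p [ 0.5088 -0.0644  0.3601] rot [-3.141 -0.     2.872] F [-0.5 -0.2 -1.8] w 0.0155 ff 39.78331983089447
scene [([0.506, -0.064, 0.098], 0.72), ([0.644, 0.105, 0.025], 0.67), ([0.695, 0.348, -0.002], 0.33), ([0.507, -0.063, 0.26], 0.88)]
502.0 [(np.float64(80.54901960784314), np.int64(-8), -4, -4), (np.float64(83.41960784313726), np.int64(-8), -4, -2), (np.float64(84.91764705882352), np.int64(-6), -2, -2), (np.float64(85.41176470588235), np.int64(-6), -4, -4), (np.float64(85.41960784313724), np.int64(-4), 0, 0), (np.float64(87.7843137254902), np.int64(-6), -4, -2)]
top [([0.643, 0.101, 0.022], 0.79)]
none
t 21.0 p [ 0.5088 -0.0653  0.3605] rot [-3.142 -0.     2.868] F [ 0.2 -0.3 -1.9] w 0.0157 ff 39.776238799095154
turn [-0.    -0.    -0.001] then shift [-84.9   0.6   0.5]
```

```bash

python3 -m jog '[[[-20,0,0,0,0,0,0],[-20,0,0,0,0,0,0],[-15,0,0,0,0,0,0],[-10,0,0,0,0,0,0],[0,0,0,0,0,0,0]]]'
python3 -m jog '[[[-10,0.5,0,0,0,0,0],[-10,0,0,0,0,0,0],[0,0,0,0,0,0,0]]]'
python3 - <<'E'
from h import *
v=[];to(.5878+.963*.0035,-.0868-.27*.0035,.326,2.869)
for n in('scene','top'):
    f=bot.grab_frame(n)
    print([(q,np.round(d["xyz"],3).tolist(),round(d["conf"],2)) for q in("carrier_a_hook","tread_right") for d in bot.spot_point(q,f)])
    u=proj(f,[.588,-.09,.2]).astype(int); v.append(cv2.resize(f['img'][u[1]-40:u[1]+40,u[0]-40:u[0]+40],None,fx=5,fy=5,interpolation=cv2.INTER_CUBIC)[...,::-1])
cv2.imwrite('pics/over2.png',np.hstack(v))
E
```

```text
clock: 21.5
position: [0.572, -0.0827, 0.3601]
tool_rot: [-3.141, -0.0, 2.868]
force: [-0.3, -0.2, -2.2]
grip_width: 0.0154
finger_force: 39.8
clock: 21.8
position: [0.5917, -0.0875, 0.3604]
tool_rot: [-3.142, 0.0, 2.869]
force: [-0.3, 0.2, -2.4]
grip_width: 0.0158
finger_force: 39.8
t 21.8 p [ 0.5917 -0.0875  0.3604] rot [-3.142  0.     2.869] F [-0.3  0.2 -2.4] w 0.0158 ff 39.81362700462341
turn [-0.  0. -0.] then shift [ 0.5 -0.4 34.4]
[('carrier_a_hook', [0.59, -0.088, 0.26], 0.79), ('tread_right', [0.588, -0.086, 0.216], 0.85)]
[('carrier_a_hook', [0.632, 0.07, 0.191], 0.23), ('tread_right', [0.642, 0.102, 0.024], 0.61)]
```

View pics/over2.png

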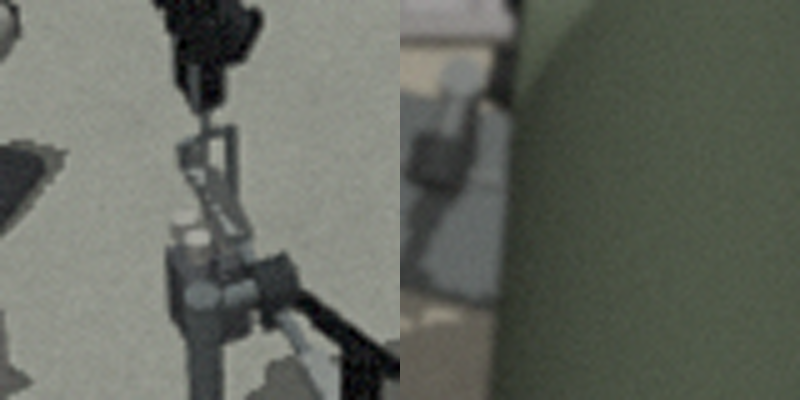

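The nose (190,155) lies beyond the saddle and the stem (230,150) in front of it, so the saddle runs between them. Lowering.

```bash

python3 -m jog '[[[1,0,10,0,0,0,0],[0,0,10,0,0,0,0],[0,0,8,0,0,0,0],[0,0,4,0,0,0,0],[0,0,0,0,0,0,0]]]'
python3 -m jog '[[[0,0,2,0,0,0,0],[0,0,2,0,0,0,0],[0,0,2,0,0,0,0],[0,0,0,0,0,0,0]]]'
python3 -m jog '[[[0,0,2,0,0,0,0],[0,0,2,0,0,0,0],[0,0,2,0,0,0,0],[0,0,0,0,0,0,0]]]'
python3 -m jog '[[[0,0,2,0,0,0,0],[0,0,2,0,0,0,0],[0,0,0,0,0,0,0]]]'
python3 - <<'E'
from h import *
f=bot.grab_frame("scene")
print([(q,np.round(d["xyz"],3).tolist(),round(d["conf"],2)) for q in("carrier_a_hook","tread_right","tread_left") for d in bot.spot_point(q,f)])
E
```

```text
clock: 22.6
position: [0.5897, -0.087, 0.3277]
tool_rot: [-3.141, -0.001, 2.869]
force: [-0.3, -0.1, -2.4]
grip_width: 0.0154
finger_force: 39.8
clock: 23.0
position: [0.5899, -0.0871, 0.3225]
tool_rot: [-3.142, 0.0, 2.869]
force: [0.4, -0.9, -0.9]
grip_width: 0.0154
finger_force: 40.0
clock: 23.4
position: [0.5899, -0.087, 0.3162]
tool_rot: [-3.142, -0.0, 2.869]
force: [1.1, -0.9, 0.5]
grip_width: 0.0156
finger_force: 40.1
clock: 23.7
position: [0.5899, -0.0871, 0.3123]
tool_rot: [-3.141, -0.0, 2.869]
force: [0.7, -2.8, 0.3]
grip_width: 0.0156
finger_force: 40.2
[('carrier_a_hook', [0.591, -0.084, 0.212], 0.8), ('tread_right', [0.586, -0.088, 0.205], 0.59), ('tread_left', [0.63, 0.078, 0.203], 0.88), ('tread_left', [0.579, -0.397, -0.003], 0.38)]
```

```bash

python3 -m jog '[[[0,-3,0,0,0,0,0],[0,-4,0,0,0,0,0],[0,-4,0,0,0,0,0],[0,-3,0,0,0,0,0],[0,0,0,0,0,0,0]]]'
python3 -m jog '[[[0,-2,0,0,0,0,0],[0,-2,0,0,0,0,0],[0,0,0,0,0,0,0]]]'
python3 -m jog '[[[0,-1,0,0,0,0,0],[0,-1,0,0,0,0,0],[0,0,0,0,0,0,0]]]'
python3 -m jog '[[[0,-1,0,0,0,0,0],[0,-1,0,0,0,0,0],[0,0,0,0,0,0,0]]]'
```

```text
clock: 24.4
position: [0.5859, -0.1014, 0.3125]
tool_rot: [-3.141, 0.0, 2.868]
force: [-1.3, -2.1, 1.1]
grip_width: 0.0154
finger_force: 40.1
clock: 24.7
position: [0.5849, -0.1045, 0.3124]
tool_rot: [-3.142, -0.0, 2.869]
force: [-0.4, -1.3, -1.1]
grip_width: 0.0154
finger_force: 40.0
clock: 25.0
position: [0.5845, -0.1063, 0.3125]
tool_rot: [3.142, 0.0, 2.869]
force: [-0.2, 1.1, -0.8]
grip_width: 0.0154
finger_force: 40.1
clock: 25.3
position: [0.5842, -0.107, 0.3124]
tool_rot: [3.14, -0.0, 2.87]
force: [1.8, 6.8, -1.0]
grip_width: 0.0157
finger_force: 40.1
```

The lip was felt at about -106 mm, and Fz dropped, so the rod is in the notch. I back off and lower towards level.

```bash

python3 -m jog '[[[0,1.5,0,0,0,0,0],[0,1,0,0,0,0,0],[0,0,0,0,0,0,0]]]'
python3 -m jog '[[[0,0,1.5,0,0,0,0],[0,0,1.5,0,0,0,0],[0,0,0,0,0,0,0]]]'
python3 -m jog '[[[0,0,1.5,0,0,0,0],[0,0,1.5,0,0,0,0],[0,0,0,0,0,0,0]]]'
python3 - <<'E'
from h import *
for n in("scene","top"):
    f=bot.grab_frame(n)
    print([(q,np.round(d["xyz"],3).tolist(),round(d["conf"],2)) for q in("carrier_a_hook","tread_right","tread_left") for d in bot.spot_point(q,f)])
st()
E
```

```text
clock: 25.6
position: [0.5846, -0.106, 0.3125]
tool_rot: [-3.141, -0.0, 2.869]
force: [0.8, 0.7, -0.4]
grip_width: 0.0155
finger_force: 40.1
clock: 25.9
position: [0.5846, -0.1059, 0.3092]
tool_rot: [-3.141, -0.0, 2.869]
force: [-0.4, 0.5, -0.6]
grip_width: 0.0153
finger_force: 40.2
clock: 26.2
position: [0.5846, -0.1058, 0.3063]
tool_rot: [-3.141, -0.0, 2.869]
force: [0.3, -0.4, 0.8]
grip_width: 0.0155
finger_force: 40.2
[('carrier_a_hook', [0.586, -0.107, 0.205], 0.77), ('tread_right', [0.587, -0.087, 0.204], 0.73), ('tread_left', [0.629, 0.077, 0.202], 0.77)]
[('carrier_a_hook', [0.589, -0.086, 0.206], 0.16), ('tread_right', [0.586, -0.085, 0.206], 0.59), ('tread_left', [0.634, 0.071, 0.204], 0.74)]
t 26.6 p [ 0.5846 -0.1059  0.3065] rot [-3.142  0.     2.869] F [-1.1  0.   0.4] w 0.0156 ff 40.233482122421265
```

```bash

python3 -m jog '[[[0,0,0,0,0,0,0.1],[0,0,0,0,0,0,0.2],[0,0,0,0,0,0,0.35],[0,0,0,0,0,0,0.5],[0,0,0,0,0,0,0.7]]]' 20
python3 -m jog '[[[0,0,0,0,0,0,0.7],[0,0,-15,0,0,0,0.7],[0,0,-25,0,0,0,0.8],[0,0,-30,0,0,0,1],[0,0,-30,0,0,0,1]]]'
python3 -m jog '[[[40,0,0,0,0,0,1],[40,0,0,0,0,0,1],[40,-20,0,0,0,0,1],[20,-30,0,0,0,0,1],[0,-40,0,0,0,0,1]]]'
python3 -m jog '[[[0,-40,0,0,0,0,1],[0,-40,0,0,0,0,1],[0,-40,0,0,0,0,1],[0,-30,0,0,0,0,1],[0,0,0,0,0,0,1]]]'
python3 -m jog '[[[0,0,0,0,0,0,1],[0,0,0,0,0,0,1],[0,0,0,0,0,0,1],[0,0,0,0,0,0,1],[0,0,0,0,0,0,1]]]'
python3 - <<'E'
from h import *
v=[]
for n in("scene","top"):
    f=bot.grab_frame(n)
    print([(q,np.round(d["xyz"],3).tolist(),round(d["conf"],2)) for q in("carrier_a_hook","carrier_a","tread_right","tread_left") for d in bot.spot_point(q,f)[:3]])
    u=proj(f,[.61,0,.15]).astype(int); v.append(cv2.resize(f['img'][u[1]-50:u[1]+50,u[0]-60:u[0]+60],None,fx=3.3,fy=3.3,interpolation=cv2.INTER_CUBIC)[...,::-1])
cv2.imwrite('pics/end.png',np.hstack(v)); st()
E
```

```text
clock: 27.1
position: [0.5846, -0.1058, 0.3065]
tool_rot: [3.142, -0.0, 2.869]
force: [-0.0, -0.0, 0.6]
grip_width: 0.0559
finger_force: 0.0
clock: 27.6
position: [0.5844, -0.1058, 0.4076]
tool_rot: [-3.141, -0.0, 2.869]
force: [-0.4, 0.3, -0.2]
grip_width: 0.0852
finger_force: 0.0
clock: 28.1
position: [0.4236, -0.154, 0.4071]
tool_rot: [3.14, 0.001, 2.872]
force: [1.5, -0.6, 0.9]
grip_width: 0.0855
finger_force: 0.0
clock: 28.6
position: [0.3834, -0.3026, 0.4066]
tool_rot: [-3.14, 0.0, 2.864]
force: [0.1, -0.0, -0.5]
grip_width: 0.0853
finger_force: 0.0
clock: 29.1
position: [0.3853, -0.2988, 0.4066]
tool_rot: [3.142, 0.0, 2.87]
force: [0.0, -0.2, -0.9]
grip_width: 0.0849
finger_force: 0.0
[('carrier_a_hook', [0.58, -0.103, 0.209], 0.91), ('carrier_a', [0.584, -0.103, 0.05], 0.89), ('carrier_a', [0.643, 0.109, 0.04], 0.66), ('carrier_a', [0.693, 0.352, -0.004], 0.17), ('tread_right', [0.587, -0.086, 0.208], 0.62), ('tread_left', [0.63, 0.075, 0.203], 0.74), ('tread_left', [0.583, -0.086, 0.208], 0.32)]
[('carrier_a_hook', [0.723, -0.31, -0.001], 0.65), ('carrier_a_hook', [0.582, -0.104, 0.2], 0.61), ('carrier_a', [0.644, 0.104, 0.035], 0.81), ('carrier_a', [0.582, -0.107, 0.045], 0.7), ('carrier_a', [0.578, -0.397, 0.001], 0.26), ('tread_right', [0.586, -0.087, 0.208], 0.63), ('tread_left', [0.63, 0.077, 0.204], 0.72)]
t 29.6 p [ 0.3851 -0.2992  0.4065] rot [-3.142 -0.     2.869] F [-0.3 -0.1  1.1] w 0.0853 ff 0.0
```

View pics/end.png

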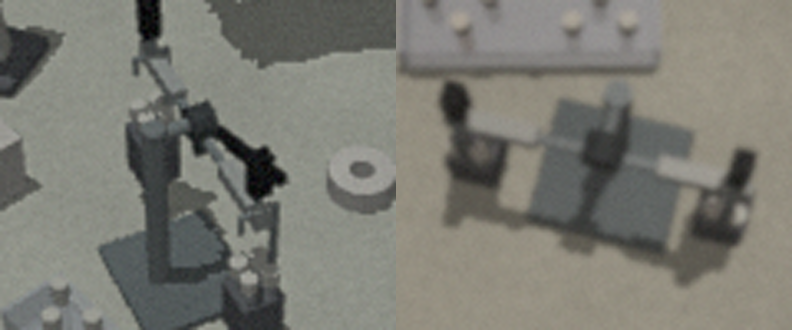

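Both carriers hang upright in their notches, left at (720,210) and right at (475,150) in the top view. The treads differ by about 4 mm, a tilt near 0.03 rad. I'll let it settle, then hand in.

```bash
for i in 1 2 3 4 5 6; do python3 -m jog '[[[0,0,0,0,0,0,1],[0,0,0,0,0,0,1],[0,0,0,0,0,0,1],[0,0,0,0,0,0,1],[0,0,0,0,0,0,1]]]' >/dev/null; done
python3 -c "
from h import *
f=bot.grab_frame('scene')
print([(q,np.round(d['xyz'],3).tolist()) for q in('carrier_a','tread_right','tread_left') for d in bot.spot_point(q,f)[:2]])
print(bot.job_done())"
```

```text
[('carrier_a', [0.582, -0.103, 0.046]), ('carrier_a', [0.644, 0.109, 0.044]), ('tread_right', [0.586, -0.086, 0.204]), ('tread_left', [0.631, 0.077, 0.203])]
the job is handed in; nothing more can be done
None
```

Both carriers hang upright in their notches, left about 111 mm and right about 104 mm from the middle; the last picture puts the two treads within about 1 mm of level, and I handed the job in at about 33 s of the 61 s, with no verdict returned.

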